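Weigh two clock weights and slide off the heavier

ROBOT

A 6-joint arm with a two-finger parallel gripper is mounted at the origin on the work surface. World frame = base frame: x ahead of the robot, y to its left, z up, the work surface at z = 0. Lengths are in m, angles in degrees, forces in N, time in s.
With the tool pointing down it reaches from about 0.4 to 0.825 m from the base axis. Payload 7 kg.
Tool frame: the origin (TCP) lies on the front face of the gripper's body, between the roots of the fingers; the fingertips stand 66 mm ahead of it and the grasp point (between the pads) lies 47 mm ahead of it; z points along the fingers, y is the line along which they close (so a half turn about z gives the same grasp; the last joint's range is limited). The gripper opens to 88 mm and grips with 3 to 60 N. Pads are 19 mm wide; open, the fingers measure 130 mm over their backs; the gripper's body (78 mm by 193 mm) begins 47 mm behind the grasp point.
Start: joints at [92.023, 20.546, 0.682, 0, -70.136, -16.507], TCP at [0.169, 0.654, 0.292] pointing down, gripper open.
Joint ranges: [-176.03, 176.03], [-82.01, 121.73], [-58.28, 71.71], [-173.87, 95.51], [-174.79, -0.11], [-173.66, 173.66]. Speed limits (degrees/s): [136.94, 136.94, 172.46, 180, 180, 180].

INTERFACE

Orientations are given as [roll, pitch, yaw] about the fixed x, y, z axes, in that order (R = Rz(yaw) Ry(pitch) Rx(roll)).
In Python, from plant import ctrl gives the robot as it stands.
- The arm moves only by the tool send_rows, never from a script. Its argument "deltas" is a list of rows, each a list of 2 entries, a list of its own where there are three numbers: the shift along the tool's x, y, z each as a share of 800 mm, from -1 to 1, then the turn about the tool's z as a share of 90 degrees, from -1 to 1. A call has exactly 5 rows; each row is the pose to reach, as a shift and turn from the pose commanded when the call began, along the tool's axes at that moment; what a row does not reach only later rows make up. A row lasts 1/12 s, in which the tool goes at most 41.7 mm and 7.16 degrees, less where a joint would pass 70% of its speed; a pose out of reach is approached as far as the arm can. A call with a number of a shift or a turn outside -1 to 1 is refused whole. A call with a gripper value outside its range is refused whole. "gripper" is the opening, from 0 (shut) to 1 (fully open), set as the call begins (left out, the last holds). The fingers move at their own pace and stop on an object; the grip force is fixed at half the most. Time passes only in rows, so rows that repeat a pose let the fingers close, or fill a call up. It gives the time, the measured TCP pose, the force, the opening and the grip force at its end, in the units of the state.
- ctrl.get_obs(): the state, without advancing time (a new reading comes with each control period).
- ctrl.snapshot(name): name is "scene" or "top" or "wrist"; returns a dict with "color" (400x640x3 uint8, red, green, blue), "vertical_fov" (degrees; the focal length in pixels is half the picture's height over the tangent of half this angle, whatever the lens; pixels are square), "cx", "cy" (the principal point, pixels), "k1" (the pictures are not rectified: a ray, as slopes to the right and down, at radius r is drawn at 1 + k1 r^2 times it, then the intrinsics apply), "rvec" (rotation vector, rad) and "tvec" (3), from world to camera coordinates, as OpenCV has them. Camera axes: x right, y down, z forward; pixel columns grow to the right and rows downward; lengths in m; the calibration is good to about 2 mm. A picture is of the moment at which its call begins. There is no depth.
- ctrl.close_job(): hands the job in; it is judged then, once.
Trained networks look in a picture, given as the dict that the camera call returned (one of the last four; its "shot" number tells which), for a name from the list of things; names that differ only in an ending like _2 or _b are one class to them, and where a whole thing is asked for, a point or a joint stands for the part that bears it (a point fixed in the world has none). Each returns a list of dicts, best first, with "conf" (0 to 1); they miss things now and then, are a little off and sometimes report something else, mostly with a low value. They report only what shows in the picture. A call takes as long as a camera call. They do not tell look-alikes from the thing itself.
- ctrl.boxes_of(picture, thing): "xy" ([column, row] as shares, 0 to 1, of the picture: columns of its width, rows of its height, amid what is visible of it).
- ctrl.cut_out(picture, thing): "pixels" (400x640 bool, what is visible of it) and "xy" ([column, row] as shares, 0 to 1, of the picture: columns of its width, rows of its height, amid what is visible of it).
The state is a dict: "clock": time; "joint_pos": joint angles; "qvel": joint speeds; "tau": joint torques, N m; "tool_pos": TCP position; "orientation": TCP orientation; "force": force on the tool from outside, world axes, zero at the start; "moment": the same for the moment, N m; "opening": finger opening in m; "gripper_force": force on a finger pad.
Only numpy, scipy, OpenCV 4.12 (cv2) and the standard library are available. Lean on these libraries where they do the work, as an engineer would, in place of code of your own. Each camera call takes 0.05 s, during which the arm holds its last target. There are 200 camera calls.

TASK

The two brass clock weights look alike, but one is heavier: stand one in the middle of each pan of the balance, let go of both and let it settle to see which pan sinks. Then slide the heavier weight, without lifting it, off its pan straight onto the wooden board along the far side of the balance until it stands wholly on the board. Leave the lighter one standing on its pan; keep both weights upright, and do not shift the other things on the bench.

Things in the scene. Friction and masses are not known exactly. Their poses are not given: they have to be found in the camera images.
- weight_a: one of two identical-looking loose brass clock weights: an upright drum 44 mm in diameter and 36 mm tall with a steel stud 10 mm in diameter and 8 mm tall on top (44 mm overall); 0.19 to 0.33 kg. Origin: centre of its underside, z up. It starts upright on the green mat, at one side of the balance
- weight_b: the other clock weight, same shape and size; the two differ in mass by at least 50 g and either place at the start may hold the heavier
- balance: the fixed balance: grey base 80 x 310 mm, 26 mm tall, standing on the mat (mat top 3 mm above the work surface), with the wooden board fixed along its far side. Origin: centre of the grey base's underside. Its x points away from the robot, from the pans to the board, y along the beam to the left pan (yaw up to 0.2 rad). The pans lie at y = +110 mm and -110 mm. A thin pointer and scale plate at the middle reach 105 mm above the origin
- pan_left_top (a point): centre of the top of the left pan (balance +y side): a flat rimless square steel plate 88 x 88 mm, 4 mm thick, on a stem. It always stays level and moves only up and down: its top is 53 mm above the balance's origin when even, 47 mm fully down, 59 mm fully up. Axes as the balance's
- pan_right_top (a point): the same for the right pan (balance -y side); it rises as much as the left one sinks, damped, taking up to about 1 s. When a weight leaves a pan, that pan rises if the other is loaded
- beam (a joint): tilt of the equal-arm beam, rad: 0 even, +0.055 left pan fully down on its stop, -0.055 right pan fully down. A 50 g difference takes it fully to the stop
- board_mid (a point): centre of the wooden board's top, which lies 90.5 mm from the balance's origin along its x and 45 mm above it: 2 mm below a fully lowered pan. Axes as the balance's. The board is 84 mm deep (x) and 340 mm long (y), its near edge 4.5 mm beyond the pans' edges; a ledge 12 mm high runs along its far edge and both ends, so a weight against the far ledge has its centre 20 mm beyond this point
- loupe: bystander: black eye loupe, an open cup 38 mm across, 34 mm tall; origin under its centre
- bezel: bystander: steel watch bezel ring 42 mm across, 6 mm thick, lying flat; origin under its centre
- driver_stand: bystander: round aluminium stand 72 mm across and 42 mm tall with five small screwdrivers standing in it, 91 mm overall; origin under its centre
- watch_box: bystander: red box 75 x 110 x 50 mm; origin under its centre
Mind the look-alikes: they are no part of the job. What is shaped like the weight_b but orange or red is not meant.

How it is judged (in metres and radians):
On the way, in this order (a step that is already met when the one before it is completed fails the run):
1. one weight stands on each pan, both let go, and the beam has tipped and come to rest (contact force between the fingers and weight_a below 0.1 N and contact force between the fingers and weight_b below 0.1 N and velocity of joint beam between -0.05 and 0.05 rad/s and ((horizontal distance between weight_a and pan_left_top below 0.03 m and z of weight_a in the frame of pan_left_top below 0.006 m and angle between each of weight_a, weight_b's own z axis and vertical below 0.15 rad and horizontal distance between weight_b and pan_right_top below 0.03 m and z of weight_b in the frame of pan_right_top below 0.006 m) or (horizontal distance between weight_a and pan_right_top below 0.03 m and z of weight_a in the frame of pan_right_top below 0.006 m and angle between each of weight_a, weight_b's own z axis and vertical below 0.15 rad and horizontal distance between weight_b and pan_left_top below 0.03 m and z of weight_b in the frame of pan_left_top below 0.006 m)) and (value of joint beam above 0.045 rad or value of joint beam below -0.045 rad)), for 0.2 s.
2. the weight from the sunken pan crosses the gap to the board while it still holds that pan down (slid, not lifted) and the other stands on its own pan (((horizontal distance between weight_b and pan_right_top below 0.03 m and z of weight_b in the frame of pan_right_top below 0.006 m and angle between weight_b's own z axis and vertical below 0.15 rad and x of weight_a in the frame of board_mid between -0.05 and -0.024 m and z of weight_a in the frame of board_mid below 0.01 m and y of weight_a in the frame of board_mid above 0 m and value of joint beam above 0.01 rad) or (horizontal distance between weight_b and pan_left_top below 0.03 m and z of weight_b in the frame of pan_left_top below 0.006 m and angle between weight_b's own z axis and vertical below 0.15 rad and x of weight_a in the frame of board_mid between -0.05 and -0.024 m and z of weight_a in the frame of board_mid below 0.01 m and y of weight_a in the frame of board_mid below 0 m and value of joint beam below -0.01 rad) or (horizontal distance between weight_a and pan_right_top below 0.03 m and z of weight_a in the frame of pan_right_top below 0.006 m and angle between weight_a's own z axis and vertical below 0.15 rad and x of weight_b in the frame of board_mid between -0.05 and -0.024 m and z of weight_b in the frame of board_mid below 0.01 m and y of weight_b in the frame of board_mid above 0 m and value of joint beam above 0.01 rad) or (horizontal distance between weight_a and pan_left_top below 0.03 m and z of weight_a in the frame of pan_left_top below 0.006 m and angle between weight_a's own z axis and vertical below 0.15 rad and x of weight_b in the frame of board_mid between -0.05 and -0.024 m and z of weight_b in the frame of board_mid below 0.01 m and y of weight_b in the frame of board_mid below 0 m and value of joint beam below -0.01 rad))), for 0.02 s.
At the end, for the whole second after the job is handed in: the heavier weight stands upright wholly on the wooden board (rim at most 2 mm over its near edge, inside the ledges); the lighter one stands upright on a pan, its centre within 30 mm of the pan's centre; both are released and at rest (((x of weight_a in the frame of board_mid between -0.022 and 0.026 m and y of weight_a in the frame of board_mid between -0.155 and 0.155 m and z of weight_a in the frame of board_mid between -0.004 and 0.006 m and angle between weight_a's own z axis and vertical below 0.12 rad and ((horizontal distance between weight_b and pan_left_top below 0.03 m and z of weight_b in the frame of pan_left_top below 0.006 m and angle between weight_b's own z axis and vertical below 0.15 rad) or (horizontal distance between weight_b and pan_right_top below 0.03 m and z of weight_b in the frame of pan_right_top below 0.006 m and angle between weight_b's own z axis and vertical below 0.15 rad))) or (x of weight_b in the frame of board_mid between -0.022 and 0.026 m and y of weight_b in the frame of board_mid between -0.155 and 0.155 m and z of weight_b in the frame of board_mid between -0.004 and 0.006 m and angle between weight_b's own z axis and vertical below 0.12 rad and ((horizontal distance between weight_a and pan_left_top below 0.03 m and z of weight_a in the frame of pan_left_top below 0.006 m and angle between weight_a's own z axis and vertical below 0.15 rad) or (horizontal distance between weight_a and pan_right_top below 0.03 m and z of weight_a in the frame of pan_right_top below 0.006 m and angle between weight_a's own z axis and vertical below 0.15 rad)))) and linear speed of each of weight_b, weight_a below 0.02 m/s and velocity of joint beam between -0.05 and 0.05 rad/s and contact force between the fingers and weight_a below 0.1 N and contact force between the fingers and weight_b below 0.1 N); the robot touches nothing.
It fails at once if a weight is tipped over (more than 1 rad) (angle between any of weight_a, weight_b's own z axis and vertical above 1 rad).
It fails at once if another thing on the bench is shifted by more than 20 mm (distance of any of loupe, bezel, driver_stand, watch_box from where it was at the start of the episode above 0.02 m).
It also fails if it takes over 69 s, if anything falls off the work surface, if the arm or the gripper's body presses on something with over 40 N, if the wrist force passes 120 N, or if a joint passes its speed limit or range.

## Working session

There is one attempt and no reset: what is moved stays moved. The work goes in short steps, Python scripts to look and compute and a tool call to move; the robot and the scene stay as the last step left them, time stands still between calls to the robot, and variables do not carry over. Pictures are saved under pics/ and viewed, at most 10 in all, crops included, and the job is handed in when it is done.

Besides the shell and the picture viewer there is one more tool, called after "Request:" by a JSON object that holds its "op" and its "data", one argument or row to a line. send_rows: Moves the arm, as the interface text tells. Shift numbers are shares of 800 mm and turn numbers shares of 90 degrees, none past 1 either way. Its arguments: {"type":"object","properties":{"deltas":{"type":"array","items":{"type":"array"}},"gripper":{"type":"number"}},"required":["deltas"]}

```bash
mkdir -p pics
cat > h.py <<'E'
import numpy as np, cv2
from plant import ctrl
def cam(p):
    f=200/np.tan(np.radians(p["vertical_fov"])/2)
    R=cv2.Rodrigues(np.array(p["rvec"],float))[0]; t=np.array(p["tvec"],float).ravel()
    return f,R,t
def ray(p,uv):
    f,R,t=cam(p); d=np.array([(uv[0]-p["cx"])/f,(uv[1]-p["cy"])/f]); s=d.copy()
    for _ in range(30): s=d/(1+p["k1"]*(s@s))
    return -R.T@t, R.T@np.r_[s,1]
def atz(p,uv,z):
    o,d=ray(p,uv); return o+d*(z-o[2])/d[2]
def proj(p,X):
    f,R,t=cam(p); c=R@np.array(X,float)+t; s=c[:2]/c[2]; s=s*(1+p["k1"]*(s@s)); return s*f+[p["cx"],p["cy"]]
def px(d): return np.array(d["xy"])*[640,400]
def save(p,n): cv2.imwrite("pics/"+n,p["color"][:,:,::-1])
E
python3 - <<'E'
from h import *
o=ctrl.get_obs(); print(o["clock"],o["tool_pos"],o["orientation"],o["opening"])
ps={n:ctrl.snapshot(n) for n in("scene","top")}
ims=[]
for n,p in ps.items():
    save(p,n+"0.png"); print(n,p["vertical_fov"],p["k1"],-cam(p)[1].T@cam(p)[2])
    for th in("weight_a","balance","pan_left_top","loupe","bezel","driver_stand","watch_box"):
        for d in ctrl.boxes_of(p,th): print(n,th,round(d["conf"],2),px(d).round(1),atz(p,px(d),.02).round(3))
E
```

```text
0.0 [0.16874941 0.65318089 0.29123268] [ 1.79906168e+02 -7.88395688e-03 -1.44912419e+01] 0.08789300150946684
scene 45.41432402630491 -0.10844151800508826 [1.45393842 0.43098455 0.63097306]
scene weight_a 0.93 [454.3 222.4] [0.49 0.34 0.02]
scene weight_a 0.85 [491.2 233.5] [0.504 0.426 0.02 ]
scene weight_a 0.8 [473.7 204. ] [0.389 0.37  0.02 ]
scene weight_a 0.65 [232.7 168.6] [ 0.448 -0.291  0.02 ]
scene weight_a 0.59 [247.  245.5] [ 0.752 -0.06   0.02 ]
scene weight_a 0.56 [460.6 243.2] [0.568 0.367 0.02 ]
scene balance 0.8 [307.  205.1] [ 0.549 -0.01   0.02 ]
scene balance 0.49 [312.8 187.4] [ 0.463 -0.034  0.02 ]
scene pan_left_top 0.8 [353.7 190.7] [0.439 0.071 0.02 ]
scene loupe 0.61 [186.8 202.2] [ 0.652 -0.298  0.02 ]
scene bezel 0.58 [334.  267.3] [0.749 0.143 0.02 ]
scene driver_stand 0.92 [249.5 245.3] [ 0.749 -0.055  0.02 ]
scene watch_box 0.65 [427.3 267.6] [0.678 0.319 0.02 ]
top 56.399187388831706 -0.010247438953108366 [0.50377881 0.02336134 0.9581718 ]
top weight_a 0.85 [459.3 248. ] [ 0.459 -0.296  0.02 ]
top weight_a 0.72 [195.5 273.9] [0.4   0.364 0.02 ]
top weight_a 0.72 [195.7 210.2] [0.561 0.366 0.02 ]
top weight_a 0.67 [175.2 229.6] [0.512 0.418 0.02 ]
top weight_a 0.66 [206.9 239.6] [0.486 0.336 0.02 ]
top balance 0.59 [347.4 215.6] [ 0.543 -0.02   0.02 ]
top pan_left_top 0.79 [302.  234.3] [0.497 0.095 0.02 ]
top loupe 0.58 [466.1 174.7] [ 0.643 -0.319  0.02 ]
top loupe 0.3 [207.3 240.1] [0.485 0.335 0.02 ]
top driver_stand 0.95 [359.9 128.5] [ 0.765 -0.055  0.02 ]
top driver_stand 0.72 [391.7 230.5] [ 0.504 -0.13   0.02 ]
```

View pics/top0.png

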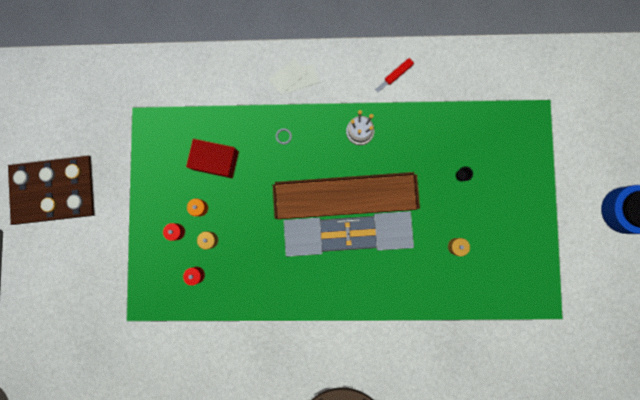

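View pics/scene0.png

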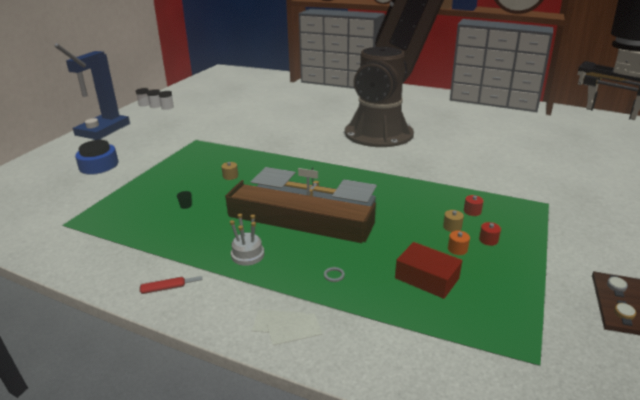

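The top view shows the brass weights at about (206,240) and (460,247). The orange one at (196,207) and the red ones at (173,232) and (193,276) are look-alikes. The scene view agrees: brass at (454,221) and (230,170), board on the far side of the pans.

```bash
cat >> h.py <<'E'
from scipy.optimize import least_squares
def hullcen(p,P):
    q=cv2.convexHull(np.array([proj(p,X) for X in P],np.float32)); m=cv2.moments(q); return np.array([m["m10"],m["m01"]])/m["m00"]
A=np.linspace(0,2*np.pi,24,endpoint=False)
def wpts(x,y,z): return [[x+r*np.cos(a),y+r*np.sin(a),z+h] for r,h in((.022,0),(.022,.036),(.005,.044)) for a in A]
def mcen(m):
    n=np.argwhere(m); return n.mean(0)[::-1]
def near(ds,uv,tol=15):
    ds=[d for d in ds if np.hypot(*(mcen(d["pixels"])-uv))<tol]; return ds[0] if ds else None
def fitw(ps,g,z,verbose=True):
    obs=[]
    for p in ps:
        d=near(ctrl.cut_out(p,"weight_a"),hullcen(p,wpts(*g,z)),12)
        if d: obs.append((p,mcen(d["pixels"]),d["pixels"].sum()))
    f=lambda v:np.concatenate([hullcen(p,wpts(*v,z))-c for p,c,_ in obs])
    s=least_squares(f,g); print("w",s.x.round(4),"res px",s.fun.round(2),[o[2] for o in obs]); return s.x
E
python3 - <<'E'
from h import *
T=ctrl.snapshot("top"); S=ctrl.snapshot("scene")
for g in((.486,.336),(.459,-.296)):
    fitw([T,S],g,.003); fitw([T],g,.003)
obs=[]
for p in(T,S):
    for th in("pan_left_top","pan_right_top"):
        for d in ctrl.cut_out(p,th):
            c=mcen(d["pixels"]); w=atz(p,c,.056); print(th,round(d["conf"],2),c.round(1),d["pixels"].sum(),w.round(4))
            cs=cv2.boxPoints(cv2.minAreaRect(np.argwhere(d["pixels"])[:,::-1].astype(np.float32)))
            print([atz(p,q,.056)[:2].round(3).tolist() for q in cs])
# board by colour in top
for p in (T,S):
    h=cv2.cvtColor(p["color"],cv2.COLOR_RGB2HSV)
    m=((h[...,0]>4)&(h[...,0]<20)&(h[...,1]>90)&(h[...,2]>40)&(h[...,2]<190)).astype(np.uint8)
    n,l,st,cn=cv2.connectedComponentsWithStats(cv2.morphologyEx(m,cv2.MORPH_OPEN,np.ones((3,3))))
    for i in range(1,n):
        if st[i,4]>1500:
            q=cv2.boxPoints(cv2.minAreaRect(np.argwhere(l==i)[:,::-1].astype(np.float32)))
            print("board",cn[i].round(1),st[i],[atz(p,a,.06)[:2].round(3).tolist() for a in q])
E
```

```text
w [0.4854 0.3337] res px [-0.34  0.05 -0.34 -0.09] [np.int64(300), np.int64(363)]
w [0.4855 0.3328] res px [ 0. -0.] [np.int64(300)]
w [ 0.464  -0.2907] res px [ 0.02  0.06 -0.02  0.23] [np.int64(315), np.int64(258)]
w [ 0.4642 -0.2907] res px [0. 0.] [np.int64(315)]
pan_left_top 0.75 [302.9 236.5] 1313 [0.4922 0.0901 0.056 ]
[[0.534, 0.137], [0.539, 0.049], [0.451, 0.044], [0.446, 0.131]]
pan_right_top 0.69 [393.3 230.4] 1323 [ 0.5047 -0.1274  0.056 ]
[[0.548, -0.083], [0.55, -0.171], [0.46, -0.172], [0.457, -0.085]]
pan_left_top 0.89 [354.  190.5] 693 [0.4973 0.0931 0.056 ]
[[0.544, 0.053], [0.45, 0.023], [0.445, 0.129], [0.538, 0.151]]
pan_left_top 0.47 [428.2 269.3] 2518 [0.7285 0.328  0.056 ]
[[0.776, 0.264], [0.635, 0.259], [0.674, 0.391], [0.802, 0.382]]
pan_right_top 0.76 [272.8 176.9] 551 [ 0.5094 -0.1249  0.056 ]
[[0.556, -0.16], [0.462, -0.205], [0.462, -0.092], [0.552, -0.056]]
board [ 48.9 191.8] [   9  156   83   68 3367] [[0.678, 0.84], [0.698, 0.625], [0.551, 0.603], [0.53, 0.815]]
board [345.6 195.5] [ 274  173  145   46 5177] [[0.624, 0.163], [0.644, -0.185], [0.556, -0.188], [0.536, 0.157]]
board [564.   39.9] [ 438    0  180  106 6425] [[-2.841, -0.368], [-3.96, 1.171], [-0.472, 0.779], [-0.185, 0.16]]
board [303.8 203.9] [ 232  185  141   38 2408] [[0.671, -0.149], [0.581, -0.197], [0.556, 0.16], [0.64, 0.18]]
```

Request:
{"op": "send_rows", "data": {
  "deltas": [
    [[0.042,0.025,0.01],-0.065],
    [[0.084,0.05,0.02],-0.13],
    [[0.126,0.075,0.03],-0.196],
    [[0.168,0.1,0.04],-0.196],
    [[0.21,0.125,0.05],-0.196]
  ],
  "gripper": 0.75
}}

```text
clock: 1.82
tool_pos: [0.3074, 0.5133, 0.252]
orientation: [-180.0, -0.0, 3.2]
force: [-0.2, 0.1, 0.2]
opening: 0.0666
gripper_force: 0.0
```

```bash
cat >> h.py <<'E'
from scipy.spatial.transform import Rotation
def to(x,y,z):
    o=ctrl.get_obs(); R=Rotation.from_euler("xyz",o["orientation"],degrees=True).as_matrix()
    print("t",round(o["clock"],2),"pos",np.round(o["tool_pos"],4),"rpy",np.round(o["orientation"],2),"F",np.round(o["force"],1),"op",round(o["opening"],4),"g",round(o["gripper_force"],1))
    d=R.T@(np.array([x,y,z])-o["tool_pos"]); print("shares",(d/.8).round(4),"dist",np.linalg.norm(d).round(4))
E
python3 -c "
from h import *
to(.485,.3335,.19)"
```

```text
t 1.82 pos [0.3074 0.5133 0.252 ] rpy [-1.7998e+02 -1.0000e-02  3.2300e+00] F [-0.2  0.1  0.2] op 0.0666 g 0.0
shares [0.209  0.2369 0.0775] dist 0.2602
```

Request:
{"op": "send_rows", "data": {
  "deltas": [
    [[0.033,0.037,0.012],0],
    [[0.066,0.074,0.024],0],
    [[0.099,0.111,0.036],0],
    [[0.132,0.148,0.048],0],
    [[0.165,0.185,0.06],0]
  ]
}}

```text
clock: 2.23
tool_pos: [0.4475, 0.3727, 0.2041]
orientation: [-180.0, -0.0, 3.2]
force: [-0.3, 1.1, 0.5]
opening: 0.0654
gripper_force: 0.0
```

Request:
{"op": "send_rows", "data": {
  "deltas": [
    [[0.022,0.026,0.009],0],
    [[0.044,0.052,0.0175],0],
    [[0.044,0.052,0.0175],0],
    [[0.044,0.052,0.0175],0],
    [[0.044,0.052,0.0175],0]
  ]
}}

```text
clock: 2.65
tool_pos: [0.484, 0.3346, 0.1903]
orientation: [-180.0, -0.0, 3.1]
force: [-0.4, 1.0, 0.1]
opening: 0.0658
gripper_force: 0.0
```

Run:
```python
from h import *
to(.485,.3335,.075)
p=ctrl.snapshot("wrist"); save(p,"wr0.png"); fitw([p],(.4855,.333),.003)
```

```text
t 2.65 pos [0.484  0.3346 0.1903] rpy [-1.7999e+02 -1.0000e-02  3.1200e+00] F [-0.4  1.   0.1] op 0.0658 g 0.0
shares [0.0011 0.0015 0.1441] dist 0.1153
w [0.4844 0.3335] res px [-0.  0.] [np.int64(2619)]
```

View pics/wr0.png

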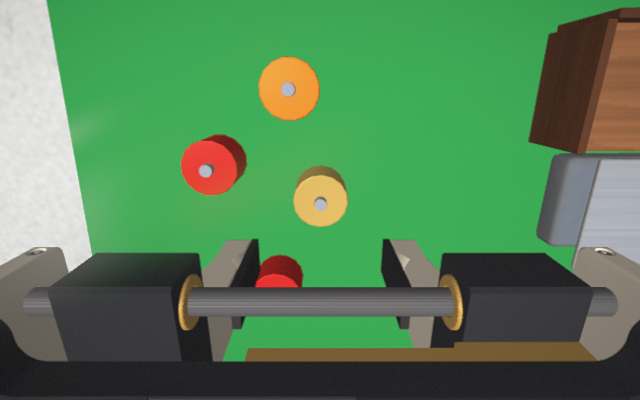

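The wrist view shows the brass weight at (320,200), ahead of the fingers as expected, with the look-alikes clear of the finger path. I'll descend and grip.

Request:
{"op": "send_rows", "data": {
  "deltas": [
    [[0.001,0.001,0.04],0],
    [[0.001,0.001,0.08],0],
    [[0.001,0.0015,0.115],0],
    [[0.001,0.0015,0.144],0],
    [[0.001,0.0015,0.144],0]
  ]
}}

```text
clock: 3.17
tool_pos: [0.4823, 0.3324, 0.0708]
orientation: [179.7, 0.3, 3.2]
force: [-1.1, -1.2, -0.3]
opening: 0.0655
gripper_force: 0.0
```

Request:
{"op": "send_rows", "data": {
  "deltas": [
    [[0,0,0],0],
    [[0,0,0],0],
    [[0,0,0],0],
    [[0,0,0],0],
    [[0,0,0],0]
  ],
  "gripper": 0
}}

```text
clock: 3.58
tool_pos: [0.4853, 0.3344, 0.0768]
orientation: [-179.9, -0.1, 3.2]
force: [-2.5, 0.7, 6.8]
opening: 0.0435
gripper_force: 30.0
```

```bash
python3 -c "
from h import *
to(.485,.3335,.215)"
```

```text
t 3.58 pos [0.4853 0.3344 0.0768] rpy [-1.7987e+02 -1.2000e-01  3.1800e+00] F [-2.5  0.7  6.8] op 0.0435 g 30.0
shares [-1.000e-04  7.000e-04 -1.728e-01] dist 0.1382
```

Request:
{"op": "send_rows", "data": {
  "deltas": [
    [[0,0,-0.04],0],
    [[0,0,-0.08],0],
    [[0,0,-0.12],0],
    [[0,0,-0.15],0],
    [[0,0,-0.165],0]
  ]
}}

```text
clock: 4.0
tool_pos: [0.4855, 0.3341, 0.2112]
orientation: [-179.8, -0.2, 3.2]
force: [0.4, 0.9, -2.1]
opening: 0.0434
gripper_force: 30.0
```

Request:
{"op": "send_rows", "data": {
  "deltas": [
    [[-0.001,0.04,0],0],
    [[-0.002,0.08,0],0],
    [[-0.003,0.12,0],0],
    [[-0.004,0.16,0],0],
    [[-0.005,0.2,0],0]
  ]
}}

```text
clock: 4.42
tool_pos: [0.4889, 0.1718, 0.2073]
orientation: [-180.0, -0.0, 3.2]
force: [-0.5, -0.3, -2.9]
opening: 0.0437
gripper_force: 30.0
```

Request:
{"op": "send_rows", "data": {
  "deltas": [
    [[0,0.03,0],0],
    [[0,0.06,0],0],
    [[0,0.08,0],0],
    [[-0.001,0.09,0],0],
    [[-0.001,0.1,0],0]
  ]
}}

```text
clock: 4.83
tool_pos: [0.4928, 0.0926, 0.2072]
orientation: [-180.0, -0.0, 3.1]
force: [-0.1, 0.0, -2.7]
opening: 0.0433
gripper_force: 30.0
```

Request:
{"op": "send_rows", "data": {
  "deltas": [
    [[0,0,0],0],
    [[0,0,0],0],
    [[0,0,0],0],
    [[0,0,0],0],
    [[0,0,0],0]
  ]
}}

```text
clock: 5.25
tool_pos: [0.4932, 0.0941, 0.2069]
orientation: [-180.0, 0.0, 3.2]
force: [-0.4, 0.0, -3.1]
opening: 0.0436
gripper_force: 30.0
```

```bash
python3 -c "
from h import *
to(.494,.091,.127)"
```

```text
t 5.25 pos [0.4932 0.0941 0.2069] rpy [-180.     0.     3.2] F [-0.4  0.  -3.1] op 0.0436 g 30.0
shares [0.0008 0.004  0.0999] dist 0.08
```

Request:
{"op": "send_rows", "data": {
  "deltas": [
    [[0.0005,0.002,0.03],0],
    [[0.001,0.004,0.06],0],
    [[0.001,0.004,0.08],0],
    [[0.001,0.004,0.092],0],
    [[0.001,0.004,0.1],0]
  ]
}}

```text
clock: 5.67
tool_pos: [0.4938, 0.0905, 0.1259]
orientation: [179.9, 0.1, 3.2]
force: [-0.6, -0.9, -1.6]
opening: 0.0436
gripper_force: 30.0
```

Request:
{"op": "send_rows", "data": {
  "deltas": [
    [[0,0,0.0015],0],
    [[0,0,0.003],0],
    [[0,0,0.0035],0],
    [[0,0,0.0035],0],
    [[0,0,0.0035],0]
  ]
}}

```text
clock: 6.08
tool_pos: [0.4945, 0.0906, 0.1249]
orientation: [-180.0, -0.1, 3.2]
force: [-0.0, -0.6, -2.7]
opening: 0.0435
gripper_force: 30.0
```

Run:
```python
from h import *
to(.494,.091,.2)
p=ctrl.snapshot("scene"); cv2.imwrite("pics/s1.png",cv2.resize(p["color"][120:260,200:440,::-1],None,fx=3,fy=3,interpolation=cv2.INTER_CUBIC))
```

```text
t 6.08 pos [0.4945 0.0906 0.1249] rpy [-1.7996e+02 -7.0000e-02  3.1600e+00] F [-0.  -0.6 -2.7] op 0.0435 g 30.0
shares [-0.0005 -0.0006 -0.0939] dist 0.0751
```

View pics/s1.png

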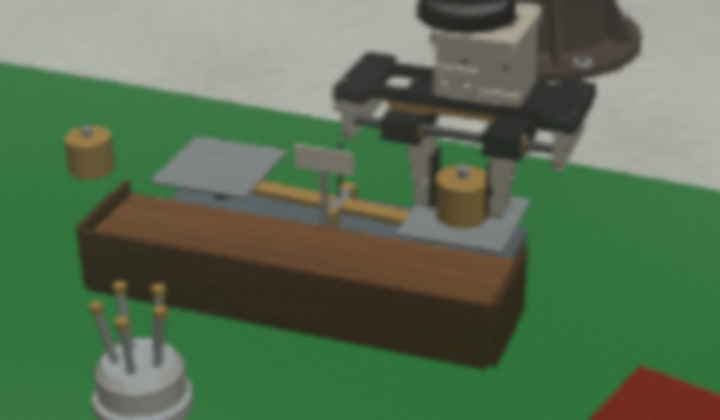

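The weight is centred on the left pan at about (462,200) in the crop. The force shows it is still mostly carried, so I'll lower a bit more.

Request:
{"op": "send_rows", "data": {
  "deltas": [
    [[0,0,0.0005],0],
    [[0,0,0.001],0],
    [[0,0,0.0015],0],
    [[0,0,0.002],0],
    [[0,0,0.0022],0]
  ]
}}

```text
clock: 6.55
tool_pos: [0.4944, 0.0905, 0.1236]
orientation: [-180.0, -0.0, 3.2]
force: [-5.6, 0.3, 12.7]
opening: 0.0433
gripper_force: 30.0
```

Request:
{"op": "send_rows", "data": {
  "deltas": [
    [[0,0,0],0],
    [[0,0,0],0],
    [[0,0,0],0],
    [[0,0,0],0],
    [[0,0,0],0]
  ]
}}

```text
clock: 6.97
tool_pos: [0.4944, 0.0905, 0.1236]
orientation: [-180.0, -0.1, 3.2]
force: [-4.7, -0.1, 10.5]
opening: 0.0435
gripper_force: 30.0
```

Request:
{"op": "send_rows", "data": {
  "deltas": [
    [[0,0,0],0],
    [[0,0,0],0],
    [[0,0,0],0],
    [[0,0,0],0],
    [[0,0,0],0]
  ],
  "gripper": 0.75
}}

```text
clock: 7.38
tool_pos: [0.4942, 0.0904, 0.1223]
orientation: [180.0, -0.0, 3.2]
force: [-0.5, 0.2, -0.3]
opening: 0.0649
gripper_force: 0.0
```

Request:
{"op": "send_rows", "data": {
  "deltas": [
    [[0,0,-0.015],0],
    [[0,0,-0.04],0],
    [[0,0,-0.07],0],
    [[0,0,-0.1],0],
    [[0,0,-0.105],0]
  ]
}}

```text
clock: 7.8
tool_pos: [0.4959, 0.0911, 0.2103]
orientation: [-179.9, -0.3, 3.2]
force: [1.8, 0.5, 0.4]
opening: 0.0659
gripper_force: 0.0
```

Run:
```python
from h import *
to(.464,-.2905,.2)
fitw([ctrl.snapshot("scene")],(.494,.0905),.050)
```

```text
t 7.8 pos [0.4959 0.0911 0.2103] rpy [-179.9    -0.31    3.2 ] F [1.8 0.5 0.4] op 0.0659 g 0.0
shares [-0.0665  0.474   0.0116] dist 0.383
w [0.4945 0.091 ] res px [ 0. -0.] [np.int64(322)]
```

Request:
{"op": "send_rows", "data": {
  "deltas": [
    [[-0.006,0.045,0],0],
    [[-0.013,0.093,0],0],
    [[-0.02,0.141,0],0],
    [[-0.026,0.188,0],0],
    [[-0.033,0.237,0],0]
  ]
}}

```text
clock: 8.32
tool_pos: [0.4772, -0.1018, 0.2052]
orientation: [-180.0, 0.1, 3.2]
force: [1.0, 0.2, 0.4]
opening: 0.0655
gripper_force: 0.0
```

Request:
{"op": "send_rows", "data": {
  "deltas": [
    [[-0.006,0.047,0],0],
    [[-0.013,0.094,0.003],0],
    [[-0.02,0.141,0.006],0],
    [[-0.026,0.188,0.01],0],
    [[-0.0335,0.237,0.012],0]
  ]
}}

```text
clock: 8.73
tool_pos: [0.4608, -0.2927, 0.1951]
orientation: [-179.9, 0.1, 3.2]
force: [1.8, -0.4, 0.4]
opening: 0.066
gripper_force: 0.0
```

Request:
{"op": "send_rows", "data": {
  "deltas": [
    [[0,0,0],0],
    [[0,0,0],0],
    [[0,0,0],0],
    [[0,0,0],0],
    [[0,0,0],0]
  ]
}}

```text
clock: 9.15
tool_pos: [0.4621, -0.2901, 0.1966]
orientation: [-180.0, 0.0, 3.3]
force: [-0.8, -0.1, 0.4]
opening: 0.0658
gripper_force: 0.0
```

```bash
python3 -c "
from h import *
to(.464,-.2905,.0755); fitw([ctrl.snapshot('wrist')],(.464,-.2905),.003)"
```

```text
t 9.15 pos [ 0.4621 -0.2901  0.1966] rpy [-1.7999e+02  1.0000e-02  3.2500e+00] F [-0.8 -0.1  0.4] op 0.0658 g 0.0
shares [0.0024 0.0007 0.1514] dist 0.1211
w [ 0.4626 -0.2934] res px [0. 0.] [np.int64(2484)]
```

Request:
{"op": "send_rows", "data": {
  "deltas": [
    [[0.001,0.001,0.04],0],
    [[0.0015,0.002,0.08],0],
    [[0.0015,0.002,0.12],0],
    [[0.0015,0.002,0.14],0],
    [[0.0015,0.002,0.151],0]
  ]
}}

```text
clock: 9.67
tool_pos: [0.4622, -0.2917, 0.0737]
orientation: [-179.9, 0.2, 3.2]
force: [-0.3, -0.4, -0.1]
opening: 0.0658
gripper_force: 0.0
```

Request:
{"op": "send_rows", "data": {
  "deltas": [
    [[0,0,0],0],
    [[0,0,0],0],
    [[0,0,0],0],
    [[0,0,0],0],
    [[0,0,0],0]
  ]
}}

```text
clock: 10.08
tool_pos: [0.4639, -0.2928, 0.0773]
orientation: [180.0, -0.1, 3.2]
force: [-0.3, -0.4, 0.1]
opening: 0.0656
gripper_force: 0.0
```

Request:
{"op": "send_rows", "data": {
  "deltas": [
    [[0,0,0],0],
    [[0,0,0],0],
    [[0,0,0],0],
    [[0,0,0],0],
    [[0,0,0],0]
  ],
  "gripper": 0
}}

```text
clock: 10.5
tool_pos: [0.4632, -0.2928, 0.0762]
orientation: [180.0, -0.0, 3.2]
force: [-0.8, 0.7, 2.3]
opening: 0.0434
gripper_force: 30.0
```

Request:
{"op": "send_rows", "data": {
  "deltas": [
    [[0,0,-0.03],0],
    [[0,0,-0.07],0],
    [[0,0,-0.11],0],
    [[0,0,-0.15],0],
    [[0,0,-0.165],0]
  ]
}}

```text
clock: 10.92
tool_pos: [0.4645, -0.2933, 0.2123]
orientation: [179.9, -0.3, 3.2]
force: [1.0, 0.3, -2.2]
opening: 0.0434
gripper_force: 30.0
```

```bash
python3 -c "
from h import *
to(.506,-.127,.2)"
```

```text
t 10.92 pos [ 0.4645 -0.2933  0.2123] rpy [179.87  -0.27   3.19] F [ 1.   0.3 -2.2] op 0.0434 g 30.0
shares [ 0.0633 -0.2047  0.0153] dist 0.1718
```

Request:
{"op": "send_rows", "data": {
  "deltas": [
    [[0.014,-0.045,0],0],
    [[0.028,-0.09,0],0],
    [[0.042,-0.135,0],0],
    [[0.055,-0.18,0],0],
    [[0.0633,-0.2047,0],0]
  ]
}}

```text
clock: 11.33
tool_pos: [0.5048, -0.1237, 0.2078]
orientation: [-180.0, 0.0, 3.2]
force: [0.7, -0.3, -2.3]
opening: 0.0434
gripper_force: 30.0
```

Request:
{"op": "send_rows", "data": {
  "deltas": [
    [[0,0,0],0],
    [[0,0,0.02],0],
    [[0,0,0.05],0],
    [[0,0,0.07],0],
    [[0,0,0.08],0]
  ]
}}

```text
clock: 11.75
tool_pos: [0.5031, -0.1266, 0.1416]
orientation: [-180.0, 0.2, 3.1]
force: [-0.2, 1.0, -2.9]
opening: 0.0435
gripper_force: 30.0
```

Request:
{"op": "send_rows", "data": {
  "deltas": [
    [[0,0,0],0],
    [[0,0,0],0],
    [[0,0,0],0],
    [[0,0,0],0],
    [[0,0,0],0]
  ]
}}

```text
clock: 12.17
tool_pos: [0.5052, -0.1265, 0.1449]
orientation: [-180.0, -0.1, 3.2]
force: [-0.2, -0.5, -2.4]
opening: 0.0434
gripper_force: 30.0
```

```bash
python3 -c "
from h import *
to(.506,-.127,.1355)"
```

```text
t 12.17 pos [ 0.5052 -0.1265  0.1449] rpy [-1.80e+02 -1.00e-01  3.16e+00] F [-0.2 -0.5 -2.4] op 0.0434 g 30.0
shares [0.0009 0.0007 0.0118] dist 0.0095
```

Request:
{"op": "send_rows", "data": {
  "deltas": [
    [[0.001,0.0005,0.003],0],
    [[0.001,0.0005,0.006],0],
    [[0.001,0.0005,0.009],0],
    [[0.001,0.0005,0.0115],0],
    [[0.001,0.0005,0.0115],0]
  ]
}}

```text
clock: 12.58
tool_pos: [0.5055, -0.1268, 0.1345]
orientation: [180.0, 0.0, 3.2]
force: [-1.3, 1.1, 0.7]
opening: 0.0437
gripper_force: 30.0
```

Request:
{"op": "send_rows", "data": {
  "deltas": [
    [[0,0,0.0005],0],
    [[0,0,0.001],0],
    [[0,0,0.0012],0],
    [[0,0,0.0012],0],
    [[0,0,0.0012],0]
  ]
}}

```text
clock: 13.0
tool_pos: [0.5055, -0.1268, 0.1339]
orientation: [180.0, 0.0, 3.2]
force: [-0.4, 0.6, -0.3]
opening: 0.0437
gripper_force: 30.0
```

In contact with the raised pan; release.

Request:
{"op": "send_rows", "data": {
  "deltas": [
    [[0,0,0],0],
    [[0,0,0],0],
    [[0,0,0],0],
    [[0,0,0],0],
    [[0,0,0],0]
  ],
  "gripper": 0.75
}}

```text
clock: 13.42
tool_pos: [0.5057, -0.1268, 0.1339]
orientation: [180.0, -0.0, 3.2]
force: [0.1, -0.5, 1.1]
opening: 0.0649
gripper_force: 0.0
```

Request:
{"op": "send_rows", "data": {
  "deltas": [
    [[0,0,-0.015],0],
    [[0,0,-0.04],0],
    [[0,0,-0.065],0],
    [[0,0,-0.08],0],
    [[0,0,-0.09],0]
  ]
}}

```text
clock: 13.83
tool_pos: [0.5061, -0.1268, 0.2075]
orientation: [180.0, -0.1, 3.2]
force: [1.0, -0.3, -0.0]
opening: 0.0655
gripper_force: 0.0
```

Request:
{"op": "send_rows", "data": {
  "deltas": [
    [[0,0,0],0],
    [[0,0,0],0],
    [[0,0,0],0],
    [[0,0,0],0],
    [[0,0,0],0]
  ]
}}

```text
clock: 14.25
tool_pos: [0.5052, -0.1268, 0.2049]
orientation: [180.0, 0.1, 3.2]
force: [-0.1, 1.2, -0.9]
opening: 0.0658
gripper_force: 0.0
```

Request:
{"op": "send_rows", "data": {
  "deltas": [
    [[0,0,0],0],
    [[0,0,0],0],
    [[0,0,0],0],
    [[0,0,0],0],
    [[0,0,0],0]
  ]
}}

```text
clock: 14.67
tool_pos: [0.5055, -0.1268, 0.2058]
orientation: [-180.0, 0.0, 3.2]
force: [0.1, -0.6, -0.1]
opening: 0.0657
gripper_force: 0.0
```

Run:
```python
from h import *
to(.494,.091,.2)
p=ctrl.snapshot("scene"); cv2.imwrite("pics/s2.png",cv2.resize(p["color"][120:260,200:440,::-1],None,fx=3,fy=3,interpolation=cv2.INTER_CUBIC))
for z in(.05,.062):
    fitw([p],(.494,.091),z);fitw([p],(.506,-.127),z)
```

```text
t 14.67 pos [ 0.5055 -0.1268  0.2058] rpy [-180.      0.      3.16] F [ 0.1 -0.6 -0.1] op 0.0657 g 0.0
shares [ 0.0006 -0.2726  0.0072] dist 0.2182
w [0.4942 0.0899] res px [0. 0.] [np.int64(328)]
w [ 0.4801 -0.1409] res px [-0. -0.] [np.int64(285)]
w [0.5147 0.0972] res px [0. 0.] [np.int64(328)]
w [ 0.5008 -0.1287] res px [0. 0.] [np.int64(285)]
```

View pics/s2.png

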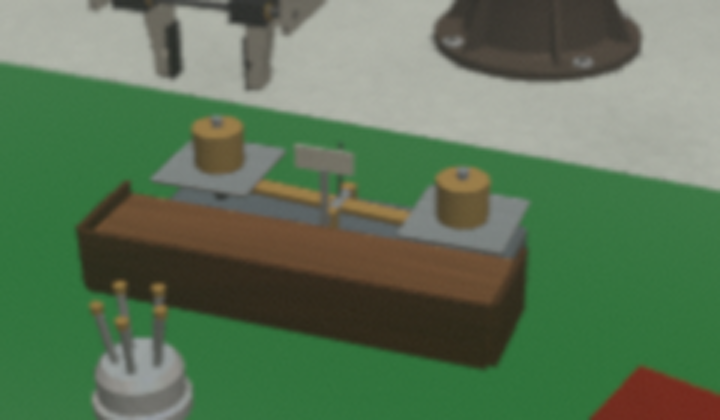

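The left pan is down: its weight fits z = 50 mm, and the right one fits 62 mm. Both stand centred, at (462,197) and (217,145) in the crop, so the left weight is the heavier.

Request:
{"op": "send_rows", "data": {
  "deltas": [
    [[0,-0.045,0],0],
    [[0,-0.09,0],0],
    [[0,-0.14,0],0],
    [[0,-0.18,0],0],
    [[0,-0.22,0],0]
  ]
}}

```text
clock: 15.33
tool_pos: [0.4955, 0.0506, 0.2061]
orientation: [-180.0, -0.0, 3.2]
force: [1.2, -1.0, -0.6]
opening: 0.066
gripper_force: 0.0
```

Request:
{"op": "send_rows", "data": {
  "deltas": [
    [[0,-0.04,0],0],
    [[0.0005,-0.0525,0],0],
    [[0.0005,-0.0525,0],0],
    [[0.0005,-0.0525,0],0],
    [[0.0005,-0.0525,0],0]
  ]
}}

```text
clock: 15.75
tool_pos: [0.4938, 0.0903, 0.2058]
orientation: [180.0, 0.0, 3.1]
force: [-0.6, -0.6, -0.5]
opening: 0.0657
gripper_force: 0.0
```

```bash
python3 -c "
from h import *
to(.4945,.0907,.124); fitw([ctrl.snapshot('wrist')],(.4945,.0907),.05)"
```

```text
t 15.75 pos [0.4938 0.0903 0.2058] rpy [1.7999e+02 2.0000e-02 3.1400e+00] F [-0.6 -0.6 -0.5] op 0.0657 g 0.0
shares [ 0.0009 -0.0005  0.1022] dist 0.0818
w [0.4936 0.0891] res px [ 0. -0.] [np.int64(3409)]
```

Request:
{"op": "send_rows", "data": {
  "deltas": [
    [[0.0005,0,0.03],0],
    [[0.0005,0,0.06],0],
    [[0.0005,0,0.085],0],
    [[0.0005,0,0.096],0],
    [[0.0005,0,0.102],0]
  ]
}}

```text
clock: 16.27
tool_pos: [0.4938, 0.0898, 0.123]
orientation: [179.9, 0.1, 3.1]
force: [0.4, -0.1, 0.3]
opening: 0.0654
gripper_force: 0.0
```

Request:
{"op": "send_rows", "data": {
  "deltas": [
    [[0,0,0],0],
    [[0,0,0],0],
    [[0,0,0],0],
    [[0,0,0],0],
    [[0,0,0],0]
  ]
}}

```text
clock: 16.68
tool_pos: [0.4948, 0.0912, 0.1251]
orientation: [-180.0, -0.1, 3.2]
force: [-0.1, -0.1, 1.4]
opening: 0.0662
gripper_force: 0.0
```

Request:
{"op": "send_rows", "data": {
  "deltas": [
    [[0,0,0],0],
    [[0,0,0],0],
    [[0,0,0],0],
    [[0,0,0],0],
    [[0,0,0],0]
  ],
  "gripper": 0
}}

```text
clock: 17.1
tool_pos: [0.4944, 0.0909, 0.1243]
orientation: [180.0, -0.0, 3.2]
force: [-0.3, -0.6, 1.4]
opening: 0.0434
gripper_force: 30.0
```

Request:
{"op": "send_rows", "data": {
  "deltas": [
    [[0,0,0],0],
    [[0,0,0],0],
    [[0,0,0],0],
    [[0,0,0],0],
    [[0,0,0],0]
  ]
}}

```text
clock: 17.52
tool_pos: [0.4943, 0.0909, 0.1243]
orientation: [180.0, 0.0, 3.2]
force: [-0.8, -0.3, 3.1]
opening: 0.0435
gripper_force: 30.0
```

```bash
python3 -c "
from h import *
to(.4945,.0907,.124)"
```

```text
t 17.52 pos [0.4943 0.0909 0.1243] rpy [180.     0.     3.16] F [-0.8 -0.3  3.1] op 0.0435 g 30.0
shares [0.0002 0.0003 0.0004] dist 0.0004
```

Request:
{"op": "send_rows", "data": {
  "deltas": [
    [[0.002,0,0],0],
    [[0.006,0,0],0],
    [[0.011,0,0],0],
    [[0.017,0,0],0],
    [[0.023,0,0],0]
  ]
}}

```text
clock: 17.93
tool_pos: [0.5122, 0.0917, 0.1243]
orientation: [180.0, 0.1, 3.1]
force: [-4.6, -0.6, 6.0]
opening: 0.0434
gripper_force: 30.0
```

Request:
{"op": "send_rows", "data": {
  "deltas": [
    [[0.006,0,0],0],
    [[0.012,0,0],0],
    [[0.018,0,0],0],
    [[0.024,0,0],0],
    [[0.03,0,0],0]
  ]
}}

```text
clock: 18.35
tool_pos: [0.5362, 0.093, 0.1242]
orientation: [180.0, 0.1, 3.1]
force: [-4.6, -1.7, 4.7]
opening: 0.0434
gripper_force: 30.0
```

Request:
{"op": "send_rows", "data": {
  "deltas": [
    [[0.006,0,0],0],
    [[0.012,0,0],0],
    [[0.018,0,0],0],
    [[0.024,0,0],0],
    [[0.03,0,0],0]
  ]
}}

```text
clock: 18.77
tool_pos: [0.5612, 0.0947, 0.1239]
orientation: [-180.0, -0.0, 3.2]
force: [0.1, 0.2, -3.0]
opening: 0.0432
gripper_force: 30.0
```

Request:
{"op": "send_rows", "data": {
  "deltas": [
    [[0.006,0,0],0],
    [[0.012,0,0],0],
    [[0.018,0,0],0],
    [[0.024,0,0],0],
    [[0.03,0,0],0]
  ]
}}

```text
clock: 19.18
tool_pos: [0.5851, 0.0959, 0.1241]
orientation: [180.0, 0.0, 3.2]
force: [-0.2, -0.7, -3.0]
opening: 0.0434
gripper_force: 30.0
```

Request:
{"op": "send_rows", "data": {
  "deltas": [
    [[0,0,0],0],
    [[0,0,0.0005],0],
    [[0,0,0.001],0],
    [[0,0,0.0015],0],
    [[0,0,0.002],0]
  ]
}}

```text
clock: 19.6
tool_pos: [0.5844, 0.0959, 0.1227]
orientation: [-180.0, 0.0, 3.2]
force: [0.3, -0.9, -2.3]
opening: 0.0432
gripper_force: 30.0
```

Run:
```python
from h import *
to(.5845,.0957,.124)
p=ctrl.snapshot("scene"); cv2.imwrite("pics/s3.png",cv2.resize(p["color"][120:260,200:440,::-1],None,fx=3,fy=3,interpolation=cv2.INTER_CUBIC))
```

```text
t 19.6 pos [0.5844 0.0959 0.1227] rpy [-180.      0.      3.16] F [ 0.3 -0.9 -2.3] op 0.0432 g 30.0
shares [ 0.0001  0.0002 -0.0017] dist 0.0014
```

View pics/s3.png

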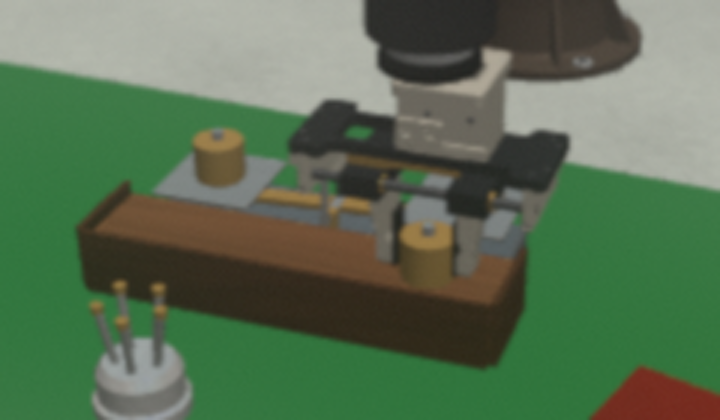

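The weight is over the board at about (428,255) in the crop, the right pan has sunk, and the other weight still stands at (219,160). I'll lower the last millimetre and release.

Request:
{"op": "send_rows", "data": {
  "deltas": [
    [[0,0,0.0004],0],
    [[0,0,0.0008],0],
    [[0,0,0.001],0],
    [[0,0,0.001],0],
    [[0,0,0.001],0]
  ]
}}

```text
clock: 20.07
tool_pos: [0.5845, 0.0959, 0.1225]
orientation: [-180.0, -0.0, 3.2]
force: [-3.5, 0.4, 5.1]
opening: 0.0436
gripper_force: 30.0
```

Request:
{"op": "send_rows", "data": {
  "deltas": [
    [[0,0,0],0],
    [[0,0,0],0],
    [[0,0,0],0],
    [[0,0,0],0],
    [[0,0,0],0]
  ],
  "gripper": 0.6
}}

```text
clock: 20.48
tool_pos: [0.5847, 0.0959, 0.1218]
orientation: [-180.0, -0.0, 3.2]
force: [-0.7, 0.5, -0.6]
opening: 0.0528
gripper_force: 0.0
```

Request:
{"op": "send_rows", "data": {
  "deltas": [
    [[0,0,-0.01],0],
    [[0,0,-0.03],0],
    [[0,0,-0.06],0],
    [[0,0,-0.09],0],
    [[0,0,-0.12],0]
  ]
}}

```text
clock: 20.9
tool_pos: [0.5845, 0.0958, 0.2194]
orientation: [180.0, 0.0, 3.2]
force: [0.9, 0.4, -0.3]
opening: 0.0526
gripper_force: 0.0
```

Request:
{"op": "send_rows", "data": {
  "deltas": [
    [[0,0,0],0],
    [[0,0,0],0],
    [[0,0,0],0],
    [[0,0,0],0],
    [[0,0,0],0]
  ]
}}

```text
clock: 21.32
tool_pos: [0.5841, 0.0957, 0.2169]
orientation: [180.0, 0.1, 3.2]
force: [0.3, -0.0, 0.3]
opening: 0.0526
gripper_force: 0.0
```

Run:
```python
from h import *
to(.5845,.0957,.124)
p=ctrl.snapshot("scene"); cv2.imwrite("pics/s4.png",cv2.resize(p["color"][120:260,200:440,::-1],None,fx=3,fy=3,interpolation=cv2.INTER_CUBIC))
fitw([p],(.584,.096),.048);fitw([p],(.506,-.127),.05)
```

```text
t 21.32 pos [0.5841 0.0957 0.2169] rpy [1.7996e+02 1.0000e-01 3.1500e+00] F [ 0.3 -0.   0.3] op 0.0526 g 0.0
shares [ 0.0007 -0.      0.1161] dist 0.0929
w [0.5842 0.0953] res px [0. 0.] [np.int64(386)]
w [ 0.5055 -0.1266] res px [ 0. -0.] [np.int64(279)]
```

View pics/s4.png

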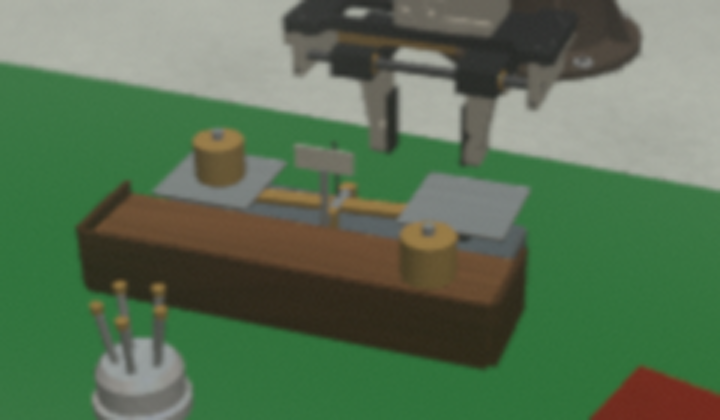

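The heavier weight stands alone on the board at (428,255) in the crop, and the lighter one is on its pan at (219,158). The gripper is clear, so I'm handing in.

```bash
python3 -c "
from h import *
print(ctrl.close_job())"
```

```text
the job is handed in; nothing more can be done
None
```

The left-hand weight proved heavier: I slid it onto the wooden board, where it stands released and upright. The lighter one stands on the right pan. I handed the job in at about 21 s, and no verdict came back.

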